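# Open the handleless drawer and put the wrenches away

## Task

The drawer of the little wooden unit has lost its handle and stands ajar: first pull it all the way out to its stop, for instance by hooking your fingers behind its front board. Then put both wrenches away flat on the drawer's floor, the long one in the wider compartment and the short one in the narrower compartment; lay them in, do not drop them. Leave the drawer fully out, and leave the drill case, the tile and the clamp where they are.

Things in the scene. Friction and masses are not known exactly. Their poses are not given: they have to be found in the camera images.
- cabinet: Low wooden one-drawer unit standing on the counter, fixed there: 260 deep, 270 wide, 107 high (mm), top board 12 thick. Origin at counter height under the middle of its open face (the face nearest the robot); x points from the face into the unit, y along its width, z up. The drawer slides out along its -x.
- drawer (a joint): How far the drawer is out, in m: 0 = shut, 0.200 = the stop. Starts ajar. It stays where it is left; it takes about 3 to 5 N to slide.
- front_lip (a point): Middle of the top inner edge of the drawer's front board, moving with the drawer, axes as the cabinet's; 85 mm above the counter. The board (no handle) is 15 thick towards -x, 77 high, 262 wide. The drawer's inside begins here and runs 230 mm along +x; as much of it is uncovered as the drawer is out. Inside width 216, side walls 10 thick with tops 20 mm below this point, floor 63 mm below it.
- wide_floor (a point): On the floor of the wider compartment (+y side, 120 mm wide), mid-width and 100 mm behind the front board, 22 mm above the counter, moving with the drawer, axes as the cabinet's. At the stop 100 mm of floor is uncovered each way along x. The compartments are parted by a front-to-back divider 8 thick, rising 28 mm above the floor, centred 64 mm to the -y side of this point.
- narrow_floor (a point): The same for the narrower compartment (-y side), which is 88 mm wide: on its floor, mid-width and 100 mm behind the front board.
- long_wrench: Long double open-end wrench of stainless steel lying flat on the counter, 165 long (along its x), shaft 16 wide (along y), its 8 mm top 1 mm lower than the heads; heads 9 thick and up to 36 wide. About 160 g. Origin at the middle of its length, on its underside; z up.
- short_wrench: Short double open-end wrench of stainless steel lying flat on the counter, 115 long (along its x), shaft 12 wide (along y), top at 7 mm; heads 8 thick and up to 26 wide. About 80 g. Origin at the middle of its length, on its underside; z up.
- drill_case: Closed black plastic drill case lying on the counter, 200 x 270 x 82 high, with a handle on its +x side reaching 35 mm out. Origin at the middle of the lower edge of its -x side. To be left alone.
- tile: White ceramic tile offcut lying on the counter, 130 x 75 x 8. Origin at the middle of its underside. To be left alone.
- clamp: Orange plastic spring clamp, 115 x 78 x 26 high, lying on top of the wooden unit, 70 mm or more behind its face. Origin midway between its two handle ends (the ends nearest the face), on its underside; x points to the jaws. To be left alone.
There are look-alikes about, which are no part of the job. What is shaped like the short_wrench but orange or yellow is not meant.

How it is judged:
By the outcome, as a careful person would: the job done as asked, in the order asked, and still so for the second after the job is handed in, with the robot touching nothing.
It also fails if it takes over 70 s, if anything falls off the work surface, if the arm or the gripper's body presses on something with over 40 N, if the wrist force passes 120 N, or if a joint passes its speed limit or range.

## Robot

A 6-joint arm with a two-finger parallel gripper is mounted at the origin on the work surface. World frame = base frame: x ahead of the robot, y to its left, z up, the work surface at z = 0. Lengths are in m, angles in rad, forces in N, time in s.
With the tool pointing down it reaches from about 0.375 to 0.9 m from the base axis. Payload 3.1 kg.
Tool frame: the origin (TCP) lies at the very end of the fingers, on their centre line; the grasp point (between the pads) lies 19 mm behind it (bot.grasp_offset is the distance from the TCP to the grasp point, in m); z points along the fingers, y is the line along which they close (so a half turn about z gives the same grasp; the last joint's range is limited). The gripper opens to 87 mm and grips with 3 to 60 N. Pads are 19 mm wide; open, the fingers measure 117 mm over their backs; the gripper's body (75 mm by 190 mm) begins 51 mm behind the grasp point.
Start: joints at [-1.383, 0.527, 1.433, -0, 1.181, -0.178], TCP at [0.224, -0.583, 0.223] pointing down, gripper open.
Joint ranges: [-3.08, 3.08], [-0.75, 2.2], [0.22, 2.44], [-1.43, 4.57], [0, 2.65], [-2.85, 2.85]. Speed limits (rad/s): [2.79, 2.79, 3.14, 3.14, 3.14, 3.14].

## Interface

Orientations are given as a 3x3 rotation matrix whose columns are the frame's x, y, z axes.
In Python, from bench import bot, vision gives the robot as it stands.
- The arm moves only by the shell command python3 -m inch 'ROWS' [FORCE]. ROWS is JSON, a list that holds one entry, the list of rows, each a list of 7 numbers: the shift along the world's x, y, z in mm, then the turn, a rotation vector about the world's x, y, z in degrees, then the opening in per cent of the stroke, from 0 (shut) to 100 (fully open). A call has 1 to 5 rows; each row is the pose to reach, as a shift and turn from the pose commanded when the call began; what a row does not reach only later rows make up. A row lasts 1/8 s, in which the tool goes at most 62.5 mm and 10.7 degrees, less where a joint would pass 70% of its speed; a pose out of reach is approached as far as the arm can. A call with a gripper value outside its range is refused whole. The fingers move at their own pace and stop on an object; FORCE is the grip in N (left out, the last holds). Time passes only in rows, so rows that repeat a pose let the fingers close. It gives the time, the measured TCP pose, the force, the opening and the grip force at its end, in the units of the state.
- bot.read_state(): the state, without advancing time (a new reading comes with each control period).
- vision.capture(name): name is "scene" or "top"; returns a dict with "color" (480x640x3 uint8, blue, green, red), "K" (3x3 intrinsics, pixels), "distortion" ([k1, k2, p1, p2, k3] as OpenCV has them; the pictures are not rectified), "rvec" (rotation vector, rad) and "tvec" (3), from world to camera coordinates, as OpenCV has them. Camera axes: x right, y down, z forward; pixel columns grow to the right and rows downward; lengths in m; the calibration is good to about 2 mm. A picture is of the moment at which its call begins. There is no depth.
- bot.hand_in(): hands the job in; it is judged then, once.
The state is a dict: "clock": time; "qpos": joint angles; "dq": joint speeds; "effort": joint torques, N m; "tool_pos": TCP position; "ee_rot": TCP orientation; "ft_force": force on the tool from outside, world axes, zero at the start; "torque": the same for the moment, N m; "opening": finger opening in m; "grip_force": force on a finger pad.
Only numpy, scipy, OpenCV 4.12 (cv2) and the standard library are available. Lean on these libraries where they do the work, as an engineer would, in place of code of your own. Each camera call takes 0.05 s, during which the arm holds its last target. There are 200 camera calls.

## Working session

There is one attempt and no reset: what is moved stays moved. The work goes in short steps, Python scripts to look and compute and a shell command to move; the robot and the scene stay as the last step left them, time stands still between calls to the robot, and variables do not carry over. Pictures are saved under pics/ and viewed, at most 10 in all, crops included, and the job is handed in when it is done.

```bash
mkdir -p pics
cat > h.py <<'E'
import numpy as np, cv2
from bench import bot, vision
def cap(n,f=None):
    c=vision.capture(n)
    if f: cv2.imwrite('pics/'+f,c['color'])
    return c
def ray(c,uv,z):
    uv=np.array(uv,float).reshape(-1,1,2)
    p=cv2.undistortPoints(uv,c['K'],np.array(c['distortion'])).reshape(-1,2)
    R,_=cv2.Rodrigues(np.array(c['rvec'],float)); t=np.array(c['tvec'],float).ravel()
    o=-R.T@t; d=np.c_[p,np.ones(len(p))]@R
    return o+d*((z-o[2])/d[:,2])[:,None]
def proj(c,P):
    return cv2.projectPoints(np.array(P,float).reshape(-1,1,3),np.array(c['rvec'],float),np.array(c['tvec'],float),c['K'],np.array(c['distortion']))[0].reshape(-1,2)
E
python3 - <<'E'
from h import *
for n in('scene','top'):
    c=cap(n,n+'0.png'); R,_=cv2.Rodrigues(np.array(c['rvec'],float)); print(n,-R.T@np.array(c['tvec']).ravel(),R[2])
print(bot.read_state())
E
```

```text
scene [1.32994957 0.57240155 0.92916274] [-0.64531115 -0.39460607 -0.65410976]
top [0.3064495  0.03708516 1.30818159] [ 0.16499227  0.00191851 -0.98629299]
{'clock': 0.1, 'qpos': array([-1.38249515e+00,  5.28407450e-01,  1.43377150e+00, -2.45304750e-06,
        1.18140242e+00, -1.78492084e-01]), 'dq': array([ 0.00096164, -0.00174991, -0.00144577,  0.00151863,  0.00103656,
       -0.00032896]), 'effort': array([ 4.88375872e-05, -4.40986204e+01, -1.77150643e+01,  6.35576318e-02,
        5.33680420e-02, -3.37858842e-05]), 'tool_pos': array([ 0.22404571, -0.58275484,  0.2216493 ]), 'ee_rot': array([[ 9.33481888e-01,  3.58624349e-01, -3.74496507e-04],
       [ 3.58624373e-01, -9.33479911e-01,  1.95313129e-03],
       [ 3.50855472e-04, -1.95751626e-03, -9.99998023e-01]]), 'ft_force': array([-0.2275548 ,  0.33070649, -0.57722671]), 'torque': array([-0.01018564, -0.0254321 ,  0.01325418]), 'grip_force': 0.0, 'opening': 0.08719590726898425}
```

View pics/top0.png

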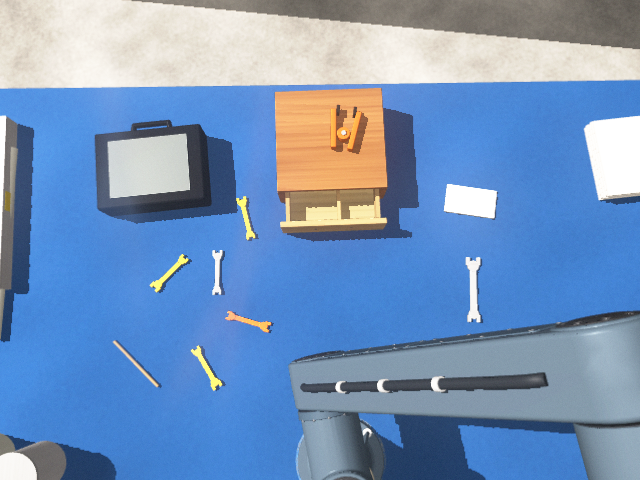

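View pics/scene0.png

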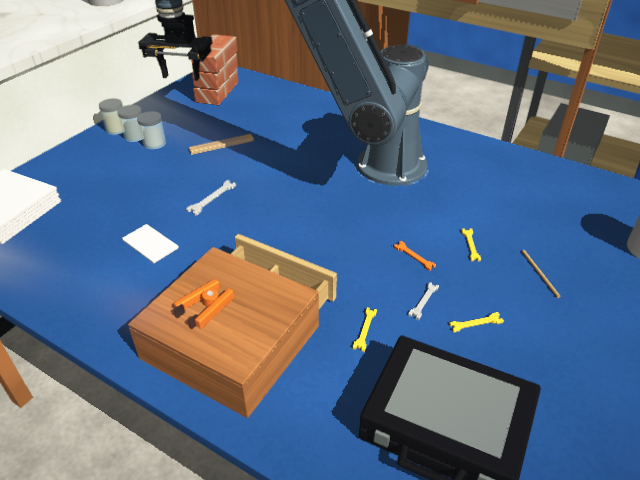

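Top view: the cabinet's face edge runs about (277,190)–(386,188), with the drawer front at rows 218–230. The short wrench is at (218,272) and the long wrench at (474,290). The case, the tile and the coloured decoys are well clear.

```bash
cat >> h.py <<'E'
def wrench(c,z,lo,hi,near=None):
    """z: plane height; returns list of (centre, yaw, length) of grey, wrench-shaped blobs"""
    hsv=cv2.cvtColor(c['color'],cv2.COLOR_BGR2HSV)
    m=((hsv[...,1]<70)&(hsv[...,2]>110)).astype(np.uint8)
    out=[]
    for k in cv2.findContours(m,cv2.RETR_EXTERNAL,cv2.CHAIN_APPROX_NONE)[0]:
        if cv2.contourArea(k)<80: continue
        P=ray(c,k.reshape(-1,2),z)[:,:2]
        (cx,cy),(w,h),a=cv2.minAreaRect((P*1000).astype(np.float32))
        b=cv2.boxPoints(((cx,cy),(w,h),a)); e0,e1=b[1]-b[0],b[2]-b[1]
        e=e0 if np.hypot(*e0)>np.hypot(*e1) else e1
        L=np.hypot(*e)
        if lo<L<hi and min(w,h)<60: out.append((round(cx),round(cy),round(np.degrees(np.arctan2(e[1],e[0]))%180,1),round(L),round(min(w,h))))
    return out
E
python3 - <<'E'
from h import *
t=vision.capture('top');s=vision.capture('scene')
for c in(t,s): print(wrench(c,.006,95,190))
print('top board',ray(t,[(277,190),(386,188),(381,89),(275,93)],.107).round(3).tolist())
print('lip in/out',ray(t,[(281,220),(386,217),(281,231),(386,229)],.085).round(3).tolist())
print('scene topbd',ray(s,[(213,248),(319,307),(246,382)],.107).round(3).tolist())
print('scene lip',ray(s,[(237,235),(336,274),(237,245),(333,281)],.085).round(3).tolist())
im=cv2.resize(t['color'][80:240,260:400],None,fx=5,fy=3.7,interpolation=cv2.INTER_CUBIC)
im=cv2.resize(t['color'][170:240,260:400],None,fx=5.7,fy=5.7,interpolation=cv2.INTER_CUBIC)
cv2.imwrite('pics/crop1.png',im)
E
```

```text
[(237, 509, np.float32(46.6), 158, 8), (365, 852, np.float32(5.3), 126, 10), (410, -346, np.float32(176.6), 166, 36), (462, 309, np.float32(1.1), 114, 26)]
[(461, 308, np.float32(179.2), 119, 28), (410, -350, np.float32(178.2), 172, 44)]
top board [[0.649, 0.146, 0.107], [0.65, -0.119, 0.107], [0.908, -0.115, 0.107], [0.901, 0.152, 0.107]]
lip in/out [[0.579, 0.138, 0.085], [0.583, -0.12, 0.085], [0.551, 0.138, 0.085], [0.553, -0.119, 0.085]]
scene topbd [[0.657, -0.12, 0.107], [0.683, 0.169, 0.107], [0.899, 0.155, 0.107]]
scene lip [[0.574, -0.121, 0.085], [0.566, 0.139, 0.085], [0.602, -0.099, 0.085], [0.587, 0.144, 0.085]]
```

View pics/crop1.png

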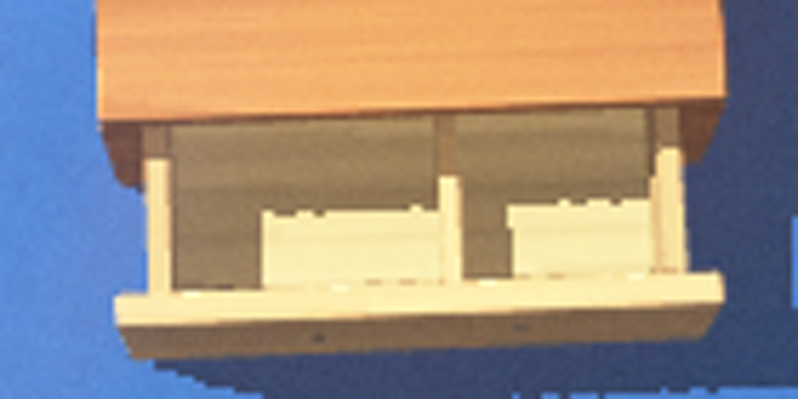

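The face edge maps to x≈0.65 and the lip's inner edge to x≈0.579, so the drawer is out about 70 mm. The cabinet's yaw is about 1.3°. The long wrench is at (410,−346) mm and the short one at (462,309) mm, and their measured sizes match those given. I'll start moving now: over the gap with the fingers shut.

```bash
python3 -m inch '[[[390,600,0,0,0,-20,0],[390,600,0,0,0,-20,0],[390,600,0,0,0,-20,0],[390,600,0,0,0,-20,0],[390,600,0,0,0,-20,0]]]'
python3 - <<'E'
from h import *
t=vision.capture('top')
E
```

```text
clock: 0.82
tool_pos: [0.3953, -0.3197, 0.2226]
ee_rot: [[1.0, 0.017, 0.0], [0.017, -1.0, -0.0], [0.0, 0.0, -1.0]]
ft_force: [0.4, -0.7, -0.0]
opening: 0.0447
grip_force: 0.0
```

```bash
python3 -m inch '[[[218,338,0,0,0,0,0],[218,338,0,0,0,0,0],[218,338,0,0,0,0,0],[218,338,0,0,0,0,0],[218,338,0,0,0,0,0]]]'; python3 -m inch '[[[0,0,0,0,0,0,0],[0,0,0,0,0,0,0],[0,0,0,0,0,0,0]]]'
python3 - <<'E'
from h import *
t=vision.capture('top');print(bot.read_state()['tool_pos'])
print(ray(t,[(279.8,221.5),(386.3,217.3),(279.8,226.4),(386.3,222.8)],.085).round(4).tolist(), ray(t,[(276.8,190.8),(386.6,187)],.107).round(4).tolist())
E
```

```text
clock: 1.5
tool_pos: [0.5648, -0.0572, 0.2226]
ee_rot: [[1.0, 0.018, 0.0], [0.018, -1.0, -0.0], [0.0, 0.0, -1.0]]
ft_force: [0.9, -2.1, -0.5]
opening: 0.0008
grip_force: 0.0
clock: 1.88
tool_pos: [0.5631, -0.0602, 0.2224]
ee_rot: [[1.0, 0.016, -0.001], [0.016, -1.0, -0.0], [-0.001, 0.0, -1.0]]
ft_force: [-0.2, -0.5, 0.4]
opening: 0.0003
grip_force: 0.0
[ 0.56314224 -0.06029511  0.22250128]
[[0.5748, 0.1412, 0.085], [0.5818, -0.1205, 0.085], [0.5625, 0.1412, 0.085], [0.568, -0.12, 0.085]] [[0.6465, 0.1467, 0.107], [0.6524, -0.1209, 0.107]]
```

```bash
python3 -m inch '[[[50,80,0,0,0,0,0],[50,80,0,0,0,0,0],[50,80,-55,0,0,0,0],[50,80,-110,0,0,0,0],[50,80,-110,0,0,0,0]]]'; python3 -m inch '[[[0,0,-30,0,0,0,0],[0,0,-62,0,0,0,0],[0,0,-62,0,0,0,0]]]'
```

```text
clock: 2.55
tool_pos: [0.6097, 0.0204, 0.1084]
ee_rot: [[1.0, 0.016, -0.011], [0.016, -1.0, 0.002], [-0.011, -0.002, -1.0]]
ft_force: [-0.8, 0.4, 0.7]
opening: 0.0004
grip_force: 0.0
clock: 2.92
tool_pos: [0.6135, 0.0203, 0.051]
ee_rot: [[1.0, 0.016, -0.001], [0.016, -1.0, 0.0], [-0.001, -0.0, -1.0]]
ft_force: [-0.0, 0.2, 0.5]
opening: 0.0005
grip_force: 0.0
```

```bash
python3 -m inch '[[[-20,0,0,0,0,0,0],[-40,-1,0,0,0,0,0],[-65,-1,0,0,0,0,0],[-90,-2,0,0,0,0,0],[-115,-3,0,0,0,0,0]]]';python3 -m inch '[[[-15,0,0,0,0,0,0],[-25,-1,0,0,0,0,0],[-32,-1,0,0,0,0,0],[-36,-1,0,0,0,0,0],[-36,-1,0,0,0,0,0]]]'
```

```text
clock: 3.55
tool_pos: [0.504, 0.0173, 0.054]
ee_rot: [[1.0, 0.016, 0.013], [0.016, -1.0, -0.001], [0.013, 0.002, -1.0]]
ft_force: [5.3, 3.6, -1.6]
opening: 0.0005
grip_force: 2.3
clock: 4.18
tool_pos: [0.4629, 0.0171, 0.0507]
ee_rot: [[1.0, 0.018, -0.0], [0.018, -1.0, -0.0], [-0.0, 0.0, -1.0]]
ft_force: [2.9, -0.6, 2.2]
opening: 0.0003
grip_force: 1.1
```

Not at the stop yet, so I'll creep on.

```bash
python3 -m inch '[[[-3,0,0,0,0,0,0],[-6,0,0,0,0,0,0],[-6,0,0,0,0,0,0]]]';python3 -m inch '[[[-3,0,0,0,0,0,0],[-5,0,0,0,0,0,0],[-5,0,0,0,0,0,0]]]'
```

```text
clock: 4.55
tool_pos: [0.461, 0.0169, 0.0507]
ee_rot: [[1.0, 0.017, 0.008], [0.017, -1.0, -0.001], [0.008, 0.001, -1.0]]
ft_force: [8.4, 1.7, -1.1]
opening: 0.0004
grip_force: 4.3
clock: 4.92
tool_pos: [0.4611, 0.0168, 0.0508]
ee_rot: [[1.0, 0.015, 0.019], [0.015, -1.0, -0.001], [0.019, 0.002, -1.0]]
ft_force: [16.2, 6.8, -7.6]
opening: 0.0004
grip_force: 8.3
```

The drawer is at its stop: it holds at 0.461 while the force rises to 16 N. Next I back off, lift, and go to the short wrench.

```bash
python3 -m inch '[[[35,0,0,0,0,0,0],[35,0,0,0,0,0,0],[35,0,60,0,0,0,0],[35,0,110,0,0,0,50],[35,0,110,0,0,0,50]]]';python3 -m inch '[[[-25,290,0,0,0,0,50],[-25,290,0,0,0,0,50],[-25,290,0,0,0,0,50],[-25,290,0,0,0,0,50],[-25,290,0,0,0,0,50]]]'
python3 -m inch '[[[0,0,0,0,0,0,50],[0,0,0,0,0,0,50]]]'
python3 - <<'E'
from h import *
t=vision.capture('top'); cv2.imwrite('pics/t1.png',cv2.resize(t['color'][170:310,200:400],None,fx=4,fy=4,interpolation=cv2.INTER_CUBIC))
s=cap('scene');print(wrench(s,.006,95,190),bot.read_state()['tool_pos'])
E
```

```text
clock: 5.55
tool_pos: [0.4864, 0.0174, 0.1627]
ee_rot: [[1.0, 0.018, 0.002], [0.018, -1.0, -0.001], [0.002, 0.001, -1.0]]
ft_force: [0.0, 0.3, -1.2]
opening: 0.0131
grip_force: 0.0
clock: 6.18
tool_pos: [0.458, 0.3085, 0.1581]
ee_rot: [[1.0, 0.02, -0.007], [0.02, -1.0, -0.003], [-0.007, 0.002, -1.0]]
ft_force: [1.0, -0.1, 0.7]
opening: 0.0431
grip_force: 0.0
clock: 6.42
tool_pos: [0.4596, 0.3059, 0.1588]
ee_rot: [[1.0, 0.018, -0.005], [0.018, -1.0, -0.003], [-0.005, 0.002, -1.0]]
ft_force: [-0.1, -0.0, -0.1]
opening: 0.0436
grip_force: 0.0
[(461, 308, np.float32(179.2), 119, 28), (409, -349, np.float32(178.2), 174, 44)] [0.46085132 0.30548376 0.15955278]
```

View pics/t1.png

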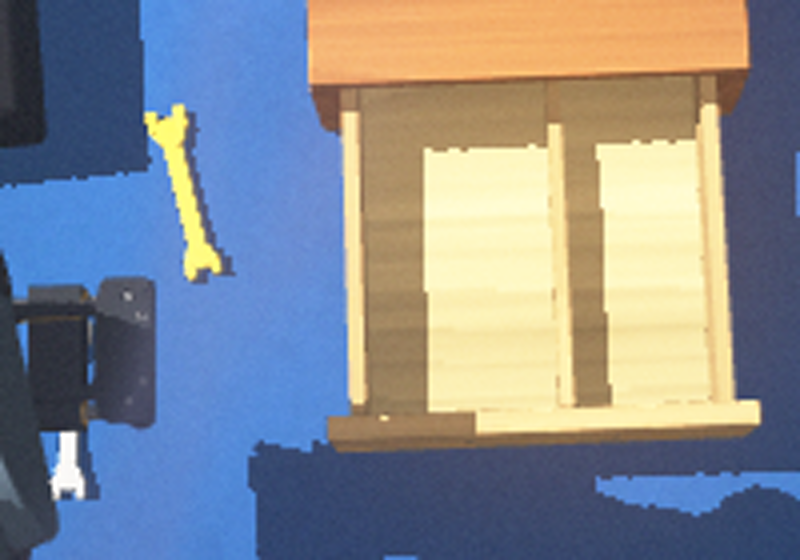

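The picture shows the drawer fully out: lip inner edge about (282,274)–(390,270), divider about (339,201)–(342,270) in full-image pixels. Next I go down on the short wrench.

```bash
python3 -m inch '[[[1,3,-50,0,0,0,50],[1,3,-105,0,0,0,50],[1,3,-135,0,0,0,50],[1,3,-150,0,0,0,50],[1,3,-155,0,0,0,50]]]'; python3 -m inch '[[[0,0,0,0,0,0,50],[0,0,0,0,0,0,50]]]'
python3 - <<'E'
from h import *
t=vision.capture('top')
print('lip',ray(t,[(282.2,273.6),(389.6,270.1)],.085).round(4).tolist(),'div top',ray(t,[(338.5,201),(341.5,270.5)],.050).round(4).tolist())
print(proj(t,[(.5485,.058,.022),(.551,-.054,.022)]))
print(bot.read_state()['tool_pos'])
E
```

```text
clock: 7.15
tool_pos: [0.463, 0.3094, 0.0051]
ee_rot: [[1.0, 0.016, -0.001], [0.016, -1.0, -0.0], [-0.001, 0.0, -1.0]]
ft_force: [0.3, 0.5, 0.6]
opening: 0.0435
grip_force: 0.0
clock: 7.4
tool_pos: [0.4638, 0.3105, 0.0068]
ee_rot: [[1.0, 0.018, 0.002], [0.018, -1.0, 0.001], [0.002, -0.001, -1.0]]
ft_force: [0.4, -0.1, 0.2]
opening: 0.0437
grip_force: 0.0
lip [[0.4462, 0.1353, 0.085], [0.4513, -0.124, 0.085]] div top [[0.6338, -0.005, 0.05], [0.456, -0.0092, 0.05]]
[[314.26687567 236.33204058]
 [357.84912862 234.80289127]]
[0.4636422  0.31060063 0.00673962]
```

```bash
python3 -m inch '[[[0,-1,-4,0,0,0,50],[0,-1,-4,0,0,0,50],[0,-1,-4,0,0,0,0],[0,-1,-4,0,0,0,0],[0,-1,-4,0,0,0,0]]]' 25; python3 -m inch '[[[0,0,0,0,0,0,0],[0,0,0,0,0,0,0],[0,0,20,0,0,0,0],[0,0,60,0,0,0,0],[0,0,110,0,0,0,0]]]' 25
```

```text
clock: 8.07
tool_pos: [0.4629, 0.3092, 0.0016]
ee_rot: [[1.0, 0.018, 0.0], [0.018, -1.0, 0.0], [0.0, -0.0, -1.0]]
ft_force: [0.1, 0.6, -0.4]
opening: 0.0214
grip_force: 0.0
clock: 8.7
tool_pos: [0.4618, 0.3088, 0.1115]
ee_rot: [[1.0, 0.018, -0.003], [0.018, -1.0, -0.001], [-0.003, 0.001, -1.0]]
ft_force: [0.6, 0.6, -0.6]
opening: 0.0117
grip_force: 25.0
```

```bash
python3 -m inch '[[[0,-30,30,0,0,0,0],[88,-364,30,0,0,0,0],[88,-364,30,0,0,0,0],[88,-364,30,0,0,0,0],[88,-364,30,0,0,0,0]]]'; python3 -m inch '[[[0,0,0,0,0,0,0]]]'
```

```text
clock: 9.32
tool_pos: [0.5267, 0.0356, 0.1416]
ee_rot: [[1.0, 0.018, 0.0], [0.018, -1.0, 0.0], [0.0, -0.0, -1.0]]
ft_force: [0.9, 0.1, -1.8]
opening: 0.0115
grip_force: 25.0
clock: 9.45
tool_pos: [0.5285, 0.0329, 0.1416]
ee_rot: [[1.0, 0.011, 0.002], [0.011, -1.0, -0.001], [0.002, 0.001, -1.0]]
ft_force: [-0.5, 1.0, -1.2]
opening: 0.0116
grip_force: 25.0
```

```bash
python3 -m inch '[[[21,-88,0,0,0,0,0],[21,-88,0,0,0,0,0],[21,-88,-40,0,0,0,0],[21,-88,-80,0,0,0,0],[21,-88,-100,0,0,0,0]]]'; python3 -m inch '[[[0,0,0,0,0,0,0],[0,0,0,0,0,0,0]]]'
python3 - <<'E'
from h import *
t=vision.capture('top'); cv2.imwrite('pics/t2.png',cv2.resize(t['color'][170:310,200:400],None,fx=4,fy=4,interpolation=cv2.INTER_CUBIC))
s=vision.capture('scene'); cv2.imwrite('pics/s2.png',cv2.resize(s['color'][200:350,150:350],None,fx=4,fy=4,interpolation=cv2.INTER_CUBIC))
E
```

```text
clock: 10.07
tool_pos: [0.5456, -0.0489, 0.0394]
ee_rot: [[1.0, 0.018, -0.004], [0.018, -1.0, 0.002], [-0.004, -0.002, -1.0]]
ft_force: [-0.4, -0.6, -0.9]
opening: 0.0114
grip_force: 25.0
clock: 10.32
tool_pos: [0.548, -0.05, 0.0422]
ee_rot: [[1.0, 0.019, 0.001], [0.019, -1.0, -0.0], [0.001, 0.0, -1.0]]
ft_force: [-0.4, -0.6, -1.3]
opening: 0.0114
grip_force: 25.0
```

View pics/s2.png

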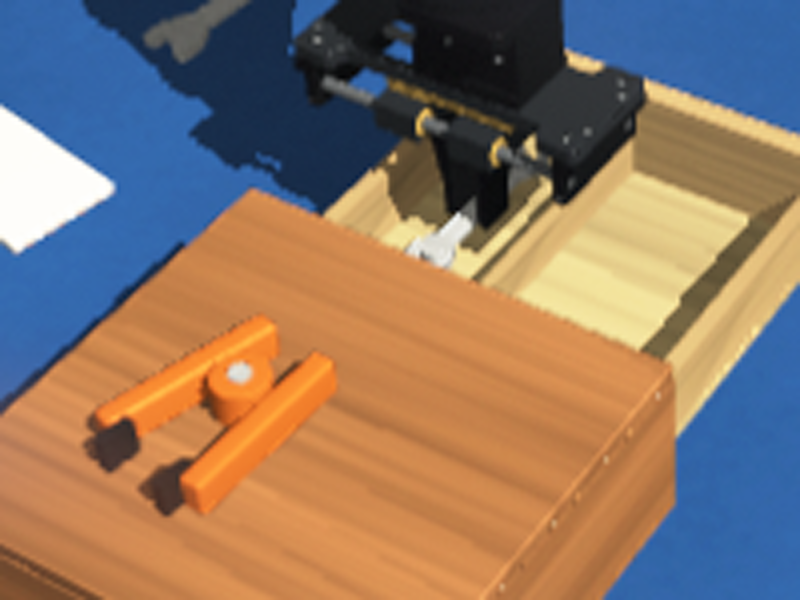

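The short wrench is held over the narrow compartment and clears the divider. I'll lower it slowly and release it with a small opening.

```bash
python3 -m inch '[[[1,-4,-8,0,0,0,0],[1,-4,-14,0,0,0,0],[1,-4,-17,0,0,0,0],[1,-4,-18,0,0,0,0],[1,-4,-18,0,0,0,0]]]'; python3 -m inch '[[[0,0,0,0,0,0,0],[0,0,0,0,0,0,0]]]'
```

```text
clock: 11.05
tool_pos: [0.5486, -0.0545, 0.0236]
ee_rot: [[1.0, 0.018, 0.0], [0.018, -1.0, -0.0], [0.0, 0.0, -1.0]]
ft_force: [0.0, 0.1, -0.7]
opening: 0.0118
grip_force: 25.0
clock: 11.3
tool_pos: [0.5486, -0.0545, 0.0235]
ee_rot: [[1.0, 0.018, 0.0], [0.018, -1.0, -0.0], [0.0, 0.0, -1.0]]
ft_force: [-0.4, -0.9, -1.7]
opening: 0.0114
grip_force: 25.0
```

```bash
python3 -m inch '[[[0,0,-1,0,0,0,0],[0,0,-1,0,0,0,0],[0,0,-1,0,0,0,0]]]'
```

```text
clock: 11.68
tool_pos: [0.5487, -0.0545, 0.0235]
ee_rot: [[1.0, 0.018, 0.001], [0.018, -1.0, -0.0], [0.001, 0.0, -1.0]]
ft_force: [-1.2, 0.2, 5.9]
opening: 0.0113
grip_force: 25.0
```

Contact with the floor: +6 N at z 0.0235, as expected. Release, rise, and go to the long wrench.

```bash
python3 -m inch '[[[0,0,1,0,0,0,33],[0,0,1,0,0,0,33],[0,0,1,0,0,0,33],[0,0,25,0,0,0,33],[0,0,85,0,0,0,33]]]'; python3 -m inch '[[[0,0,40,0,0,0,60],[-138,-290,40,0,0,-4,60],[-138,-290,40,0,0,-4,60],[-138,-290,40,0,0,-4,60],[-138,-290,40,0,0,-4,60]]]'; python3 -m inch '[[[0,0,0,0,0,0,60]]]'
```

```text
clock: 12.3
tool_pos: [0.5464, -0.054, 0.1057]
ee_rot: [[1.0, 0.017, -0.007], [0.017, -1.0, 0.002], [-0.007, -0.002, -1.0]]
ft_force: [1.0, -0.6, -0.1]
opening: 0.028
grip_force: 0.0
clock: 12.92
tool_pos: [0.4402, -0.2819, 0.1476]
ee_rot: [[0.999, -0.052, 0.0], [-0.052, -0.999, -0.0], [0.0, 0.0, -1.0]]
ft_force: [1.2, 0.1, 0.7]
opening: 0.052
grip_force: 0.0
clock: 13.05
tool_pos: [0.4399, -0.2848, 0.1476]
ee_rot: [[0.998, -0.059, 0.001], [-0.059, -0.998, -0.002], [0.001, 0.002, -1.0]]
ft_force: [-0.5, 0.2, -0.3]
opening: 0.0521
grip_force: 0.0
```

```bash
python3 -m inch '[[[-30,-62,0,0,0,0,60],[-30,-62,-20,0,0,0,60],[-30,-62,-75,0,0,0,60],[-30,-62,-120,0,0,0,60],[-30,-62,-141,0,0,0,60]]]'; python3 -m inch '[[[0,0,0,0,0,0,60],[0,0,0,0,0,0,60]]]'
python3 - <<'E'
from h import *
t=vision.capture('top'); cv2.imwrite('pics/t3.png',cv2.resize(t['color'][170:320,260:400],None,fx=4,fy=4,interpolation=cv2.INTER_CUBIC))
print(wrench(t,.028,80,190))
E
```

```text
clock: 13.68
tool_pos: [0.4105, -0.3396, 0.004]
ee_rot: [[0.999, -0.051, -0.003], [-0.051, -0.999, 0.004], [-0.003, -0.004, -1.0]]
ft_force: [0.4, -0.8, 0.1]
opening: 0.0525
grip_force: 0.0
clock: 13.92
tool_pos: [0.4119, -0.342, 0.0072]
ee_rot: [[0.999, -0.051, 0.001], [-0.051, -0.999, -0.001], [0.001, 0.001, -1.0]]
ft_force: [0.1, -0.1, 0.5]
opening: 0.0522
grip_force: 0.0
[(238, 501, np.float32(46.6), 156, 8), (364, 838, np.float32(5.3), 124, 10)]
```

View pics/t3.png

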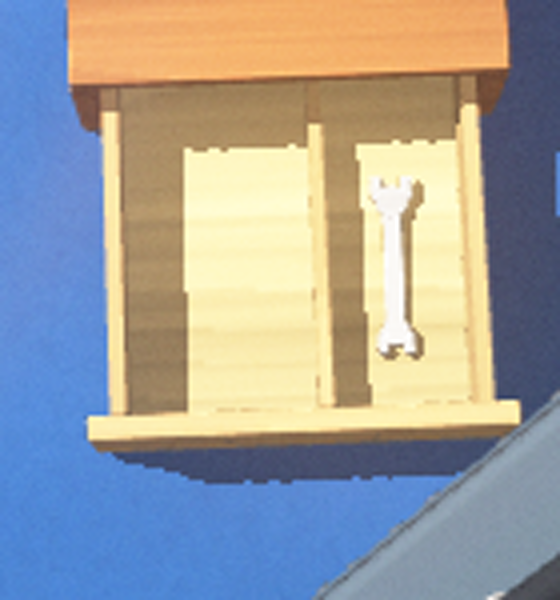

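The short wrench lies flat in the narrow compartment (crop about (397,270)) and the drawer is still fully out. Now I grip the long wrench.

```bash
python3 -m inch '[[[-1,-4,-5,0,0,0,60],[-1,-4,-5,0,0,0,60],[-1,-4,-5,0,0,0,0],[-1,-4,-5,0,0,0,0],[-1,-4,-5,0,0,0,0]]]' 35; python3 -m inch '[[[0,0,0,0,0,0,0],[0,0,0,0,0,0,0],[0,0,20,0,0,0,0],[0,0,60,0,0,0,0],[0,0,120,0,0,0,0]]]' 35;  python3 -m inch '[[[0,0,20,0,0,5,0],[138,403,20,0,0,5,0],[138,403,20,0,0,5,0],[138,403,20,0,0,5,0],[138,403,20,0,0,5,0]]]';python3 -m inch '[[[0,0,0,0,0,0,0]]]'
```

```text
clock: 14.6
tool_pos: [0.4101, -0.3462, 0.0016]
ee_rot: [[0.999, -0.052, 0.0], [-0.052, -0.999, 0.0], [0.0, -0.0, -1.0]]
ft_force: [-0.2, 0.3, -0.6]
opening: 0.0301
grip_force: 0.0
clock: 15.22
tool_pos: [0.409, -0.345, 0.1209]
ee_rot: [[0.999, -0.052, -0.003], [-0.052, -0.999, 0.004], [-0.004, -0.004, -1.0]]
ft_force: [1.4, -1.3, -1.7]
opening: 0.0157
grip_force: 35.0
clock: 15.85
tool_pos: [0.4912, -0.1078, 0.1414]
ee_rot: [[0.999, 0.035, -0.0], [0.035, -0.999, 0.0], [-0.0, -0.0, -1.0]]
ft_force: [0.1, 0.0, -1.6]
opening: 0.015
grip_force: 35.0
clock: 15.98
tool_pos: [0.4908, -0.105, 0.1412]
ee_rot: [[0.999, 0.042, -0.002], [0.042, -0.999, 0.002], [-0.002, -0.002, -1.0]]
ft_force: [0.8, -0.9, -1.5]
opening: 0.0154
grip_force: 35.0
```

```bash
python3 -m inch '[[[58,163,0,0,0,-1,0],[58,163,0,0,0,-1,0],[58,163,0,0,0,-1,0],[58,163,-20,0,0,-1,0],[58,163,-75,0,0,-1,0]]]'; python3 -m inch '[[[0,0,-10,0,0,0,0],[0,0,-18,0,0,0,0],[0,0,-18,0,0,0,0],[0,0,-18,0,0,0,0]]]'
```

```text
clock: 16.6
tool_pos: [0.5525, 0.0528, 0.068]
ee_rot: [[1.0, 0.019, 0.008], [0.019, -1.0, -0.001], [0.008, 0.001, -1.0]]
ft_force: [-0.5, -0.7, -2.6]
opening: 0.0154
grip_force: 35.0
clock: 17.1
tool_pos: [0.5502, 0.0529, 0.0499]
ee_rot: [[1.0, 0.017, 0.003], [0.017, -1.0, -0.0], [0.003, 0.0, -1.0]]
ft_force: [-0.5, -0.0, -2.6]
opening: 0.0153
grip_force: 35.0
```

```bash
python3 -m inch '[[[-1,3,-10,0,0,0,0],[-1,3,-18,0,0,0,0],[-1,3,-23,0,0,0,0],[-1,3,-25,0,0,0,0],[-1,3,-25,0,0,0,0]]]'; python3 -m inch '[[[0,0,0,0,0,0,0],[0,0,-1,0,0,0,0],[0,0,-2,0,0,0,0],[0,0,-2,0,0,0,0]]]'
```

```text
clock: 17.73
tool_pos: [0.5479, 0.0563, 0.0235]
ee_rot: [[1.0, 0.018, -0.001], [0.018, -1.0, 0.0], [-0.001, -0.0, -1.0]]
ft_force: [-0.4, 0.3, -0.8]
opening: 0.0154
grip_force: 35.0
clock: 18.23
tool_pos: [0.5488, 0.0563, 0.0234]
ee_rot: [[1.0, 0.018, 0.002], [0.018, -1.0, -0.0], [0.002, 0.0, -1.0]]
ft_force: [-1.7, 1.1, 11.9]
opening: 0.0155
grip_force: 35.0
```

On the floor (+12 N). Ease off, release, rise and clear the view.

```bash
python3 -m inch '[[[0,0,2,0,0,0,45],[0,0,2,0,0,0,45],[0,0,2,0,0,0,45],[0,0,25,0,0,0,45],[0,0,85,0,0,0,45]]]'; python3 -m inch '[[[0,0,60,0,0,0,45],[0,-300,60,0,0,0,45],[-80,-300,60,0,0,0,45],[-120,-380,60,0,0,0,45],[-120,-380,60,0,0,0,45]]]'; python3 -m inch '[[[-50,-100,0,0,0,0,45],[-50,-100,0,0,0,0,45],[-50,-100,0,0,0,0,45]]]'
python3 - <<'E'
from h import *
t=vision.capture('top'); a=cv2.resize(t['color'][170:310,260:400],None,fx=3.5,fy=3.5,interpolation=cv2.INTER_CUBIC)
cv2.imwrite('pics/t4.png',a); cap('scene','s4.png'); print(bot.read_state()['tool_pos'])
E
```

```text
clock: 18.85
tool_pos: [0.5458, 0.0563, 0.1045]
ee_rot: [[1.0, 0.017, -0.008], [0.017, -1.0, 0.001], [-0.008, -0.001, -1.0]]
ft_force: [0.5, -0.1, 0.6]
opening: 0.0386
grip_force: 0.0
clock: 19.48
tool_pos: [0.4822, -0.1838, 0.1664]
ee_rot: [[1.0, 0.018, 0.0], [0.018, -1.0, -0.0], [0.0, 0.0, -1.0]]
ft_force: [1.0, -0.1, -0.4]
opening: 0.0393
grip_force: 0.0
clock: 19.85
tool_pos: [0.4319, -0.2855, 0.1663]
ee_rot: [[1.0, 0.012, 0.0], [0.012, -1.0, -0.001], [0.0, 0.001, -1.0]]
ft_force: [-0.2, 0.7, 0.0]
opening: 0.0389
grip_force: 0.0
[ 0.43259302 -0.28194558  0.166189  ]
```

View pics/t4.png

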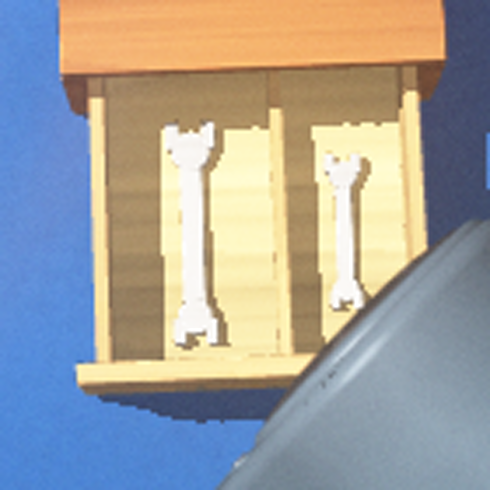

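View pics/s4.png

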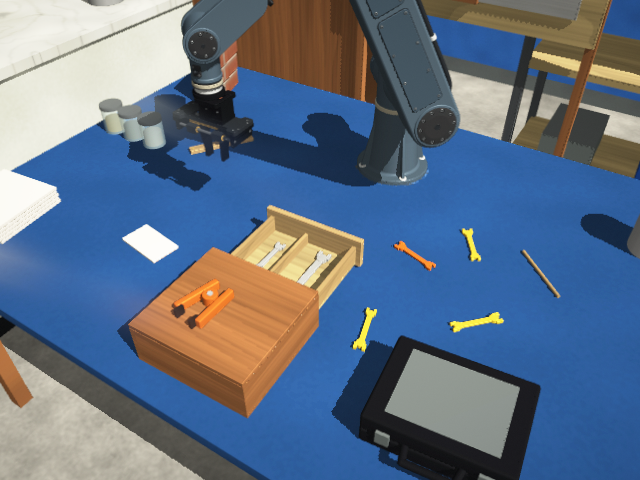

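Both wrenches lie flat, the long one at crop (195,235) in the wide compartment and the short one at (345,230) in the narrow one. The lip's left corner is still at about (282,274), so the drawer is fully out. The tile, clamp and case haven't moved, so I'm handing in.

```bash
python3 -m inch '[[[0,0,0,0,0,0,45],[0,0,0,0,0,0,45]]]' >/dev/null; python3 -c "from bench import bot; print(bot.hand_in())"
```

```text
the job is handed in; nothing more can be done
None
```

The job is handed in at about 20 s: the drawer is out at its stop, the long wrench lies flat in the wide compartment and the short one in the narrow, and the case, tile and clamp were left alone; the verdict was not shown.

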